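# Load a steel pin into a drill jig's V-groove and seat it on the hidden sprung stop

## Task

Take the bright steel pin from the wooden rack, lay it in the V-groove of the steel drill jig in front of the blue hood, and push it gently along the groove, in under the hood, until it bears on the spring-loaded stop hidden inside; lean on it there for a second with about 8 N over what it took to slide it, never so hard that the stop takes more than 15 N. Then let go and back off without pulling the pin away, so that it stays lying in the groove against the stop. Leave the other pins and everything else on the bench where they are.

Things in the scene. Friction and masses are not known exactly. Their poses are not given: they have to be found in the camera images.
- steel_pin: Bright steel round pin, 28 mm in diameter, 110 mm long over its domed ends (the middle of each end bulges 4 mm), 0.4 to 0.7 kg. Origin at its centre, on the axis; its x axis runs along the pin (both ends alike). It starts in any one of the rack's three grooves, its x axis along the rack's x, its axis 40 mm above the bench.
- jig: Steel drill jig fixed to the bench, 64 mm wide, flat top at z = 42 mm. Origin on the bench under the middle of its open loading zone; x runs along the groove towards the stop. 90 degree V-groove at y = 0 from x = -80 to 185 mm: apex at z = 30 mm, rims at z = 42 mm, y = +-12 mm. Open loading zone x = -80 to 75 mm. Clamp feet 12 mm high stand out to y = +-51 mm.
- load_point (a point): Where the pin's centre lies when it rests in the groove in the middle of the loading zone: jig x = 0, y = 0, z = 49.8 mm; the pin's top is then at z = 63.8 mm. Axes as the jig's. The loose pin takes about 1 to 4 N to push along the groove (oiled steel), more if it is also pressed down.
- hood_mouth (a point): Centre of the hood's open mouth, on the groove's pin axis (jig x = 75 mm, z = 49.8 mm). The blue hood covers the groove from here to jig x = 185 mm (64 mm wide, underside z = 70 mm, top 82 mm, brass bush to 90 mm), so the pin gets in only by sliding.
- stop: Dark end housing closing the hood's far end; origin on the bench at jig x = 185 mm, axes as the jig's. Carries the hidden stop: a brass plunger 16 mm thick on the groove's pin axis, its tip between jig x = 105 and 145 mm, set anew each run. It yields 3.5 N per mm from zero and bottoms after 2.5 mm (9 N). On release it moves the pin back up to 2.5 mm, then friction holds the pin, still in contact.
- rack: Wooden pin rack fixed to the bench, 90 mm along x, 232 mm along y, 32 mm high, with three V-grooves along its x at y = -80, 0 and 80 mm, each holding one pin (about 10 mm of it overhangs at each end; pin axis 39.8 mm above the bench). Origin on the bench under its middle.
- brass_pin: Brass pin, same size as the steel pin, in another groove of the rack; leave alone. Origin at its centre.
- black_rod: Black plastic rod, same size, in the remaining groove of the rack; leave alone. Origin at its centre.
- bracket_a: Bare metal L-bracket, 50 x 45 mm foot, 50 mm high, beyond the gap between jig and rack; leave alone.
- bracket_b: Bare metal L-bracket, 50 x 45 mm foot, 80 mm high, on the right; leave alone.
- bracket_c: Bare metal L-bracket, 50 x 45 mm foot, 50 mm high, on the left; leave alone.
- wrench: Steel wrench lying on the right; leave alone.
- screwdriver: Red-handled screwdriver lying on the left; leave alone.
- bolt_cup: Empty blue plastic cup, 70 mm in diameter and 70 mm high, on the right; leave alone.

How it is judged:
By the outcome, as a careful person would: the job done as asked, in the order asked, and still so for the second after the job is handed in, with the robot touching nothing.
It also fails if it takes over 72 s, if anything falls off the work surface, if the arm or the gripper's body presses on something with over 40 N, if the wrist force passes 120 N, or if a joint passes its speed limit or range.

## Robot

A 6-joint arm with a two-finger parallel gripper is mounted at the origin on the work surface. World frame = base frame: x ahead of the robot, y to its left, z up, the work surface at z = 0. Lengths are in mm, angles in rad, forces in N, time in s.
With the tool pointing down it reaches from about 300 to 775 mm from the base axis. Payload 14.6 kg.
Tool frame: the origin (TCP) lies midway between the tips of the shut fingers; the grasp point (between the pads) lies 19 mm behind it (manip.tcp_to_grasp is the distance from the TCP to the grasp point, in mm); z points along the fingers, x is the direction in which the jaws open and shut, and the axes are right-handed (so a half turn about z gives the same grasp; the last joint's range is limited). The gripper opens to 94 mm and grips with 3 to 60 N. Pads are 16 mm wide; open, the fingers measure 119 mm over their backs; the gripper's body (75 mm by 177 mm) begins 78 mm behind the grasp point.
Start: joints at [1.163, 0.3, 1.521, -0, 1.321, -0.067], TCP at [183.83, 518.359, 205.446] pointing down, gripper open.
Joint ranges: [-3.03, 3.03], [-0.79, 2.21], [0.23, 2.52], [-1.04, 4.18], [0, 3.07], [-2.55, 2.55]. Speed limits (rad/s): [2.22, 2.22, 2.57, 3.14, 3.14, 3.14].

## Interface

Orientations are given as [roll, pitch, yaw] about the fixed x, y, z axes, in that order (R = Rz(yaw) Ry(pitch) Rx(roll)).
In Python, from cell import manip gives the robot as it stands.
- The arm moves only by the tool arm_command, never from a script. Its argument "steps" is a list of rows, each a list of 3 entries, a list of its own where there are three numbers: the opening, from 0 (shut) to 1 (fully open), then the shift along the tool's x, y, z in cm, then the turn about the tool's z in rad. A call has 1 to 5 rows; each row shifts and turns the commanded pose from where the row before left it, along the tool's axes as they then stand; what a row does not reach is not made up. A row lasts 1/12 s, in which the tool goes at most 41.7 mm and 7.16 degrees, less where a joint would pass 70% of its speed; a pose out of reach is approached as far as the arm can. A call with a gripper value outside its range is refused whole. The fingers move at their own pace and stop on an object; "force" is the grip in N (left out, the last holds). Time passes only in rows, so rows that do not move let the fingers close. It gives the time, the measured TCP pose, the force and the opening at its end, in the units of the state.
- manip.read_state(): the state, without advancing time (a new reading comes with each control period).
- manip.camera(name): name is "side" or "top" or "wrist"; returns (picture, depth): 480x640x3 uint8, red, green, blue; 480x640 float32, mm along the optical axis (not along the pixel's ray), 0 where there is no reading.
- manip.calibration(name): a dict with "fx", "fy", "cx", "cy" (pixels), "R" (3x3) and "t" (3): a world point X has camera coordinates R X + t; the wrist camera has in their place "tool_from_camera" (4x4, takes a point from camera to tool coordinates, whose origin is the TCP and whose axes are the tool frame's). Camera axes: x right, y down, z forward; pixel columns grow to the right and rows downward; lengths in mm; the calibration is good to about 2 mm. A picture is of the moment at which its call begins: read the wrist's pose just before it. calibration takes no time and is no camera call.
- manip.sign_off(): hands the job in, once; it reports no verdict.
The state is a dict: "clock": time; "joints": joint angles; "qd": joint speeds; "effort": joint torques, N m; "eef_pos": TCP position; "eef_rot": TCP orientation; "wrist_force": force on the tool from outside, world axes, zero at the start; "moment": the same for the moment, N m; "finger_gap": finger opening in mm.
Only numpy, scipy, OpenCV 4.12 (cv2) and the standard library are available. Lean on these libraries where they do the work, as an engineer would, in place of code of your own. Each camera call takes 0.05 s, during which the arm holds its last target.

## Working session

There is one attempt and no reset: what is moved stays moved. The work goes in short steps, Python scripts to look and compute and a tool call to move; the robot and the scene stay as the last step left them, time stands still between calls to the robot, and variables do not carry over. Pictures are saved under pics/ and viewed, and the job is handed in when it is done.

Besides the shell and the picture viewer there is one more tool, called by a JSON object that holds its "name" and its "arguments". arm_command: Moves the arm, as the interface text tells. Its arguments: {"type":"object","properties":{"steps":{"type":"array","items":{"type":"array"}},"force":{"type":"number"}},"required":["steps"]}

```bash
ls; mkdir -p pics; python3 - <<'E'
from cell import manip
import cv2,numpy as np
print(manip.read_state())
for n in ["top","side"]:
    p,d=manip.camera(n); cv2.imwrite(f"pics/{n}0.png",p[:,:,::-1]); np.save(f"pics/{n}0.npy",d)
    print(n,manip.calibration(n))
print(manip.calibration("wrist"))
E
```

```text
pics
{'clock': 0.0, 'joints': array([ 1.16341052e+00,  3.00477677e-01,  1.52160824e+00, -1.46857529e-05,
        1.32068034e+00, -6.66273427e-02]), 'qd': array([-7.16745358e-05, -1.06901606e-03, -1.52356197e-03, -1.63511132e-03,
       -1.29021539e-04,  1.65337780e-04]), 'effort': array([ 2.94448755e-04, -5.31809700e+01, -3.52731299e+01,  7.07899220e-02,
        2.45124620e-02, -6.45804903e-05]), 'eef_pos': array([183.72462058, 518.12037269, 204.87122907]), 'eef_rot': array([-3.14152871e+00,  1.17194947e-03,  1.23004155e+00]), 'wrist_force': array([ 1.24495902,  0.02061451, -0.35353878]), 'moment': array([ 0.02780864, -0.04620366, -0.00195853]), 'finger_gap': 94.14970813929189}
top {'fx': 546.9604679601807, 'fy': 546.9604679601807, 'cx': 322.29213956542986, 'cy': 231.60490153900167, 'R': array([[-0.02800799, -0.99952728, -0.0126791 ],
       [-0.98464497,  0.02977295, -0.17201121],
       [ 0.17230739,  0.00766673, -0.98501339]]), 't': array([   9.21947823,  573.60305674, 1223.59949672])}
side {'fx': 600.9600691610284, 'fy': 600.9600691610284, 'cx': 320.5708678024168, 'cy': 231.26733527603895, 'R': array([[ 0.84153938, -0.53992613,  0.01706591],
       [-0.40873918, -0.65708854, -0.6333774 ],
       [ 0.35319082,  0.52603652, -0.77365485]]), 't': array([-490.34516923,  262.68678179, 1291.91887093])}
{'fx': 398.89152103869344, 'fy': 398.89152103869344, 'cx': 324.44113825068956, 'cy': 233.08805698845245, 'tool_from_camera': array([[ 9.99999317e-01, -1.05355198e-03, -5.05601931e-04,
        -7.61534259e-01],
       [ 1.14986643e-03,  9.64252769e-01,  2.64981651e-01,
        -7.73016128e+01],
       [ 2.08356119e-04, -2.64982051e-01,  9.64253322e-01,
        -1.80036241e+02],
       [ 0.00000000e+00,  0.00000000e+00,  0.00000000e+00,
         1.00000000e+00]])}
```

View pics/top0.png

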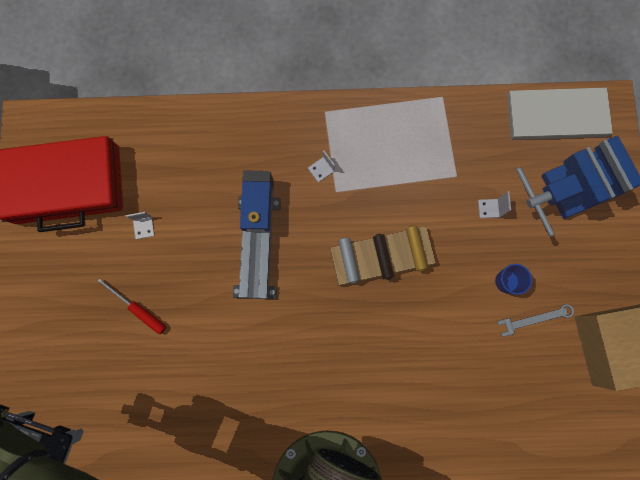

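View pics/side0.png

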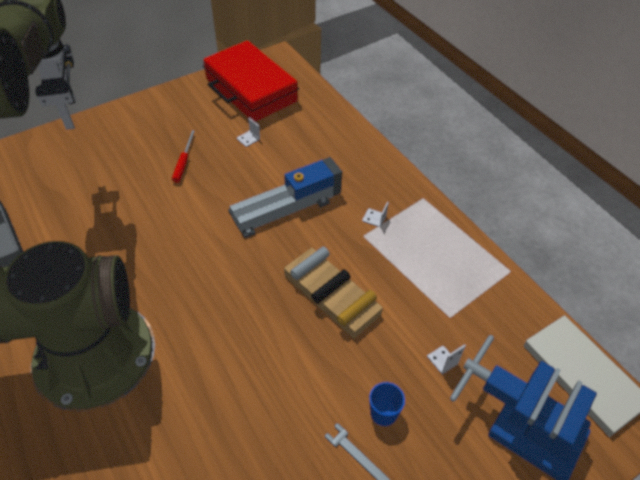

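The top view shows the steel pin in the rack's left groove (about 348,260), with the black rod and brass pin to its right. The jig runs from (255,297) to the hood at (256,175). Next I'll enlarge both.

```bash
cat > h.py <<'E'
from cell import manip
import cv2,numpy as np
def world(n,u,v,z=None,d=None):
    c=manip.calibration(n); r=np.array([(u-c['cx'])/c['fx'],(v-c['cy'])/c['fy'],1.])
    R=np.array(c['R']);t=np.array(c['t'])
    if d is not None: return R.T@(r*d-t)
    o=-R.T@t; w=R.T@r; return o+w*(z-o[2])/w[2]
def crop(n,img,x0,y0,w,h,k,out):
    c=cv2.resize(img[y0:y0+h,x0:x0+w],None,fx=k,fy=k,interpolation=cv2.INTER_CUBIC)
    for i in range(0,w,10): cv2.putText(c,str(x0+i),(i*k,8),0,.3,(0,255,255),1); cv2.line(c,(i*k,10),(i*k,14),(0,255,255),1)
    for i in range(0,h,10): cv2.putText(c,str(y0+i),(0,i*k),0,.3,(0,255,255),1)
    cv2.imwrite(out,c)
E
python3 - <<'E'
from h import *
i=cv2.imread("pics/top0.png")
crop("top",i,220,160,80,145,4,"pics/cj.png"); crop("top",i,320,215,130,85,6,"pics/cr.png")
E
```

```text
(no output)
```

View pics/cj.png

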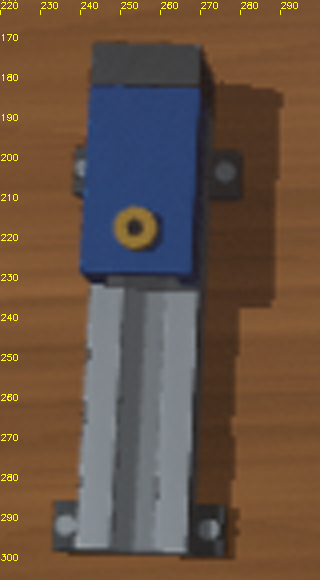

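View pics/cr.png

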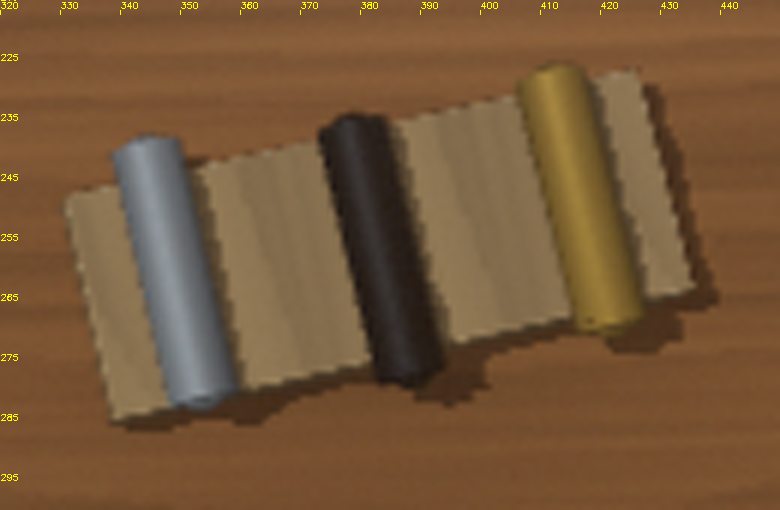

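```bash
python3 - <<'E'
from h import *
W=lambda u,v,z:world("top",u-.5,v-.5,z).round(1)
print("jig front",W(238.5,296.5,42),W(267,297.5,42))
print("mouth top",W(242.5,233,42),W(269.5,233,42))
print("hood",W(240,229,82),W(268.7,229,82),W(242.5,182,82),W(270,182,82))
print("pin",W(344.7,237.7,40),W(353.8,283,40))
for a,b in [((340.5,248),(348.5,285)),((352,244),(359.5,281))]: print(W(*a,47),W(*b,47))
print("rack",[W(*p,32) for p in [(331,248),(338.5,285),(426,227),(435.5,263)]])
d=np.load("pics/top0.npy")
print(d[255:265,349]); 
for u,v in [(350,260),(246,260),(255,200),(362,265)]: print(u,v,world("top",u,v,d=float(d[v,u])).round(1))
E
```

```text
jig front [430.6 190.6  42. ] [426.4 125.   42. ]
mouth top [578.5 181.   42. ] [576.6 117.5  42. ]
hood [580.8 180.3  82. ] [578.9 115.   82. ] [691.  174.3  82. ] [689.  110.8  82. ]
pin [560.5 -58.3  40. ] [454.  -75.6  40. ]
[535.4 -47.5  47. ] [449.2 -62.9  47. ]
[544.  -74.5  47. ] [457.7 -88.5  47. ]
rack [array([538.3, -25.6,  32. ]), array([451.1, -40.3,  32. ]), array([ 581.6, -251.1,   32. ]), array([ 495.7, -268. ,   32. ])]
[1259.62   1256.705  1256.2288 1256.7167 1253.0967 1254.0225 1257.041
 1256.8524 1256.1658 1257.3953]
350 260 [505.3 -69.5  49.8]
246 260 [513.6 172.1  39.8]
255 200 [646.7 144.8  80.1]
362 265 [494.6 -97.6  34.6]
```

{"name": "arm_command", "arguments": {"steps": [[1, [0, 0, -1.5], -0.115], [1, [0, 0, -1.5], -0.115], [1, [0, 0, -1.5], -0.11], [1, [-3.6, 1.8, 0], 0], [1, [-3.6, 1.8, 0], 0]], "force": 25}}

```text
clock: 0.52
eef_pos: [219.5, 446.0, 250.3]
eef_rot: [3.142, -0.0, 1.573]
wrist_force: [1.2, 0.1, 0.8]
finger_gap: 93.8
```

{"name": "arm_command", "arguments": {"steps": [[1, [-3.6, 1.8, 0], 0], [1, [-3.6, 1.8, 0], 0], [1, [-3.6, 1.8, 0], 0], [1, [-3.6, 1.8, 0], 0], [1, [-3.6, 1.8, 0], 0]]}}

```text
clock: 0.93
eef_pos: [309.8, 264.4, 250.3]
eef_rot: [-3.142, 0.0, 1.57]
wrist_force: [0.6, 0.2, 0.1]
finger_gap: 94.0
```

{"name": "arm_command", "arguments": {"steps": [[1, [-3.6, 1.8, 0], 0], [1, [-3.6, 1.8, 0], 0], [1, [-3.6, 1.8, 0], 0], [1, [-3.6, 1.8, 0], 0], [1, [-3.6, 1.8, 0], 0]]}}

```text
clock: 1.35
eef_pos: [399.8, 84.2, 250.5]
eef_rot: [3.141, -0.0, 1.57]
wrist_force: [0.6, -0.2, 1.2]
finger_gap: 93.9
```

{"name": "arm_command", "arguments": {"steps": [[1, [0, 0, 0], 0], [1, [0, 0, 0], 0], [1, [0, 0, 0], 0]]}}

```text
clock: 1.6
eef_pos: [399.2, 86.4, 250.2]
eef_rot: [-3.141, -0.0, 1.569]
wrist_force: [-0.3, -0.8, -0.3]
finger_gap: 94.2
```

```bash
cat >> h.py <<'E'
from scipy.spatial.transform import Rotation as Ro
def wworld(st,u,v,z=None,d=None):
    c=manip.calibration("wrist"); T=np.array(c['tool_from_camera']); 
    Rw=Ro.from_euler('xyz',st['eef_rot']).as_matrix()
    r=np.array([(u-c['cx'])/c['fx'],(v-c['cy'])/c['fy'],1.])
    o=Rw@T[:3,3]+st['eef_pos']; w=Rw@T[:3,:3]@r
    return o+w*(d if d is not None else (z-o[2])/w[2])
E
python3 - <<'E'
from h import *
import pickle
st=manip.read_state(); p,d=manip.camera("wrist"); pickle.dump((st,p,d),open("w1.pkl","wb"))
cv2.imwrite("pics/w1.png",p[:,:,::-1])
E
```

```text
(no output)
```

View pics/w1.png

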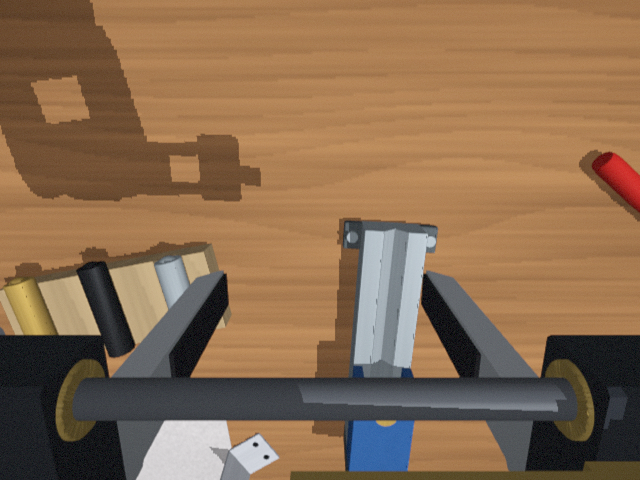

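The wrist view shows the jig clearly: front edge around (364..428, 228), mouth near (353..413, 368). The steel pin at (172,262) is partly hidden by a finger.

```bash
python3 - <<'E'
from h import *
i=cv2.imread("pics/w1.png")
crop("",i,330,212,115,75,6,"pics/cj2.png");crop("",i,330,320,115,75,6,"pics/cj3.png")
E
```

```text
(no output)
```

View pics/cj2.png

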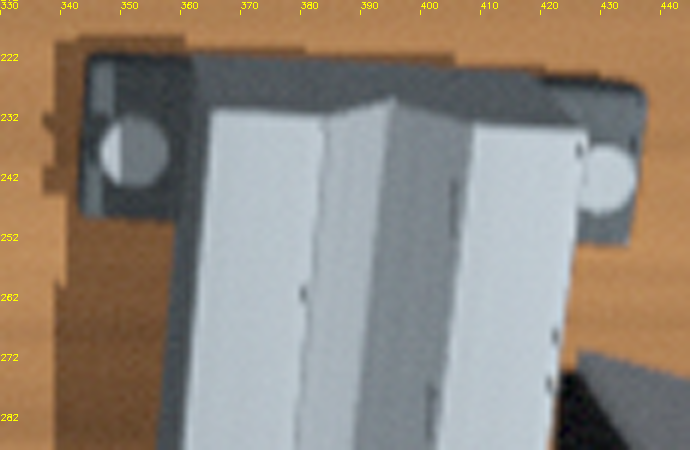

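View pics/cj3.png

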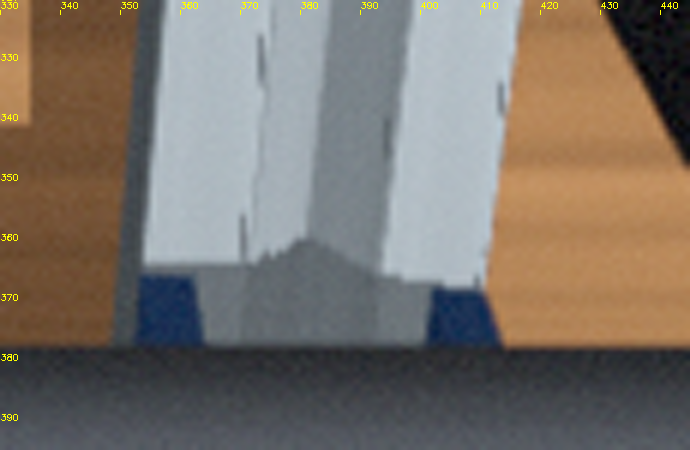

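```bash
python3 - <<'E'
from h import *
import pickle
st,p,d=pickle.load(open("w1.pkl","rb"))
W=lambda u,v,z:wworld(st,u-.5,v-.5,z).round(1)
print("front",W(365,230.3,42),W(427.8,233.7,42),"rims",W(384.2,231.2,42),W(408.7,232.8,42),"apex",W(395.5,228.7,30))
print("mouth",W(353.8,365,42),W(410,368.5,42))
print("apex m",W(381.3,359.7,30))
print("edge mid L",W(360,287,42),W(420.5,287,42), "apex",W(388.5,287,30),W(385,320,30))
print(st['eef_pos'],st['eef_rot'])
i=cv2.imread("pics/w1.png"); crop("",i,0,230,240,120,3,"pics/cr2.png")
E
```

```text
front [424.9 125.9  42. ] [428.6 189.4  42. ] rims [425.9 145.3  42. ] [427.6 170.1  42. ] apex [426.5 158.8  30. ]
mouth [579.5 117.2  42. ] [584.1 179.8  42. ]
apex m [580.7 149.4  30. ]
edge mid L [486.4 122.2  42. ] [486.5 185.6  42. ] apex [491.5 154.1  30. ] [530.8 151.8  30. ]
[399.23889591  86.42431633 250.2399886 ] [-3.14100588e+00 -1.01438547e-04  1.56945590e+00]
```

View pics/cr2.png

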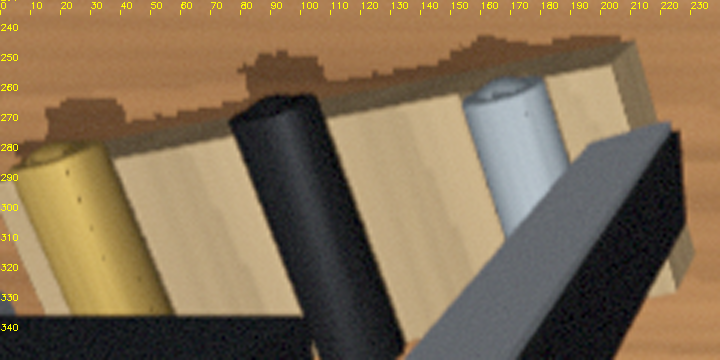

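{"name": "arm_command", "arguments": {"steps": [[1, [-3.1, 2.0, 1.5], 0], [1, [-3.1, 2.0, 1.5], 0], [1, [-3.1, 2.0, 1.5], 0], [1, [-3.1, 2.0, 1.5], 0], [1, [-3.0, 2.0, 1.5], 0]]}}

```text
clock: 2.07
eef_pos: [500.1, -67.9, 174.8]
eef_rot: [3.141, -0.0, 1.573]
wrist_force: [1.5, 1.5, 0.8]
finger_gap: 94.1
```

{"name": "arm_command", "arguments": {"steps": [[1, [0, 0, 1.5], -0.085], [1, [0, 0, 1.0], -0.083], [1, [0, 0, 0], 0], [1, [0, 0, 0], 0], [1, [0, 0, 0], 0]]}}

```text
clock: 2.48
eef_pos: [499.7, -66.8, 151.4]
eef_rot: [3.14, 0.0, 1.737]
wrist_force: [-0.0, -0.1, 0.1]
finger_gap: 94.2
```

```bash
python3 - <<'E'
from h import *
import pickle
st=manip.read_state(); p,d=manip.camera("wrist"); pickle.dump((st,p,d),open("w2.pkl","wb"))
cv2.imwrite("pics/w2.png",p[:,:,::-1]); print(st['eef_pos'],st['eef_rot'])
E
```

```text
[499.70315289 -66.83499622 151.3708129 ] [3.14049963e+00 3.95067854e-04 1.73711441e+00]
```

View pics/w2.png

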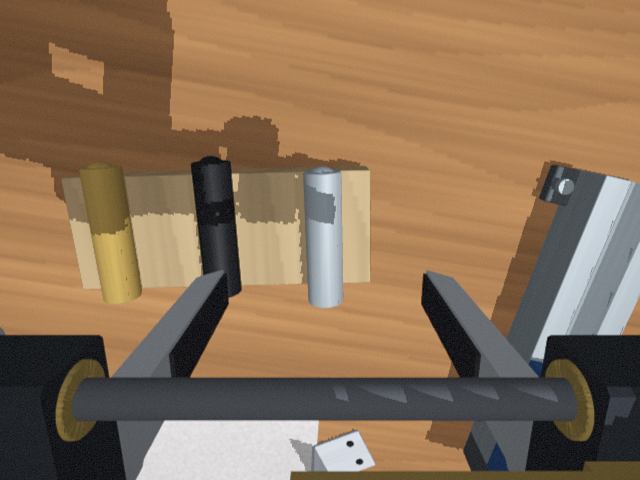

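```bash
python3 - <<'E'
from h import *
import pickle
st,p,d=pickle.load(open("w2.pkl","rb"))
W=lambda u,v,z:wworld(st,u,v,z).round(1)
print(W(322.5,175,40),W(325.8,300,40),"ends",W(322.5,167,44),W(326,307,42))
i=cv2.imread("pics/w2.png"); crop("",i,290,155,70,165,4,"pics/cp.png")
E
```

```text
[459.3 -75.8  40. ] [556.5 -57.   40. ] ends [453.1 -76.7  44. ] [561.5 -56.   42. ]
```

View pics/cp.png

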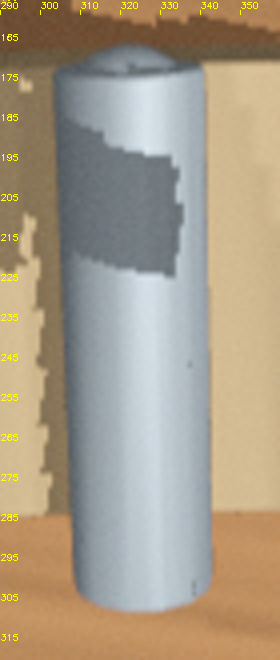

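{"name": "arm_command", "arguments": {"steps": [[0.6, [-0.1, 0.75, 2.0], -0.02], [0.6, [0, 0, 2.5], 0], [0.6, [0, 0, 2.5], 0], [0.6, [0, 0, 1.5], 0], [0.6, [0, 0, 0], 0]]}}

```text
clock: 2.95
eef_pos: [505.8, -66.9, 63.4]
eef_rot: [-3.138, -0.001, 1.757]
wrist_force: [0.2, 0.4, -0.4]
finger_gap: 64.2
```

{"name": "arm_command", "arguments": {"steps": [[0.6, [0, 0, 1.5], 0], [0.6, [0, 0, 1.0], 0], [0.6, [0, 0, 0.5], 0], [0.6, [0, 0, 0.2], 0], [0.6, [0, 0, 0], 0]]}}

```text
clock: 3.37
eef_pos: [507.1, -67.6, 33.8]
eef_rot: [3.141, 0.0, 1.758]
wrist_force: [0.6, -0.4, 0.3]
finger_gap: 56.4
```

{"name": "arm_command", "arguments": {"steps": [[0.6, [0, 0, 0], 0], [0.6, [0, 0, 0], 0]]}}

```text
clock: 3.53
eef_pos: [507.3, -67.7, 34.1]
eef_rot: [3.141, 0.0, 1.758]
wrist_force: [-0.9, -0.2, 0.5]
finger_gap: 56.4
```

{"name": "arm_command", "arguments": {"steps": [[0.3, [0, 0, 0], 0], [0.25, [0, 0, 0], 0], [0.2, [0, 0, 0], 0], [0.2, [0, 0, 0], 0], [0.2, [0, 0, 0], 0]], "force": 20}}

```text
clock: 3.95
eef_pos: [506.7, -66.6, 33.5]
eef_rot: [-3.141, -0.002, 1.757]
wrist_force: [0.0, 8.5, 3.6]
finger_gap: 27.6
```

{"name": "arm_command", "arguments": {"steps": [[0.2, [0, 0, 0], 0], [0.2, [0, 0, 0], 0], [0.2, [0, 0, 0], 0]], "force": 30}}

```text
clock: 4.2
eef_pos: [506.7, -66.5, 33.5]
eef_rot: [-3.141, -0.002, 1.758]
wrist_force: [-1.5, 9.1, 4.1]
finger_gap: 27.2
```

{"name": "arm_command", "arguments": {"steps": [[0.2, [0, 0, -0.5], 0], [0.2, [0, 0, -1.5], 0], [0.2, [0, 0, -2.5], 0], [0.2, [0, 0, -3.0], 0], [0.2, [0, 0, -2.5], 0]]}}

```text
clock: 4.62
eef_pos: [506.6, -67.7, 134.9]
eef_rot: [-3.141, 0.0, 1.758]
wrist_force: [1.1, -0.4, -3.8]
finger_gap: 27.2
```

{"name": "arm_command", "arguments": {"steps": [[0.2, [0, 0, -1.0], 0], [0.2, [0, 0, 0], 0], [0.2, [0, 0, 0], 0]]}}

```text
clock: 4.87
eef_pos: [506.5, -67.6, 142.4]
eef_rot: [-3.141, -0.0, 1.758]
wrist_force: [-0.0, -0.0, -4.8]
finger_gap: 27.2
```

```bash
python3 - <<'E'
from h import *
st=manip.read_state(); p,d=manip.camera("wrist")
cv2.imwrite("pics/w3.png",p[:,:,::-1]); print(st['eef_pos'],st['eef_rot'],st['finger_gap'],st['wrist_force'],st['moment'])
E
```

```text
[506.50465292 -67.6271274  142.41706873] [-3.14070680e+00 -3.02468568e-04  1.75791353e+00] 27.22164594230132 [-0.03318042 -0.02149524 -4.8054224 ] [ 0.02364793 -0.05800098 -0.00906875]
```

View pics/w3.png

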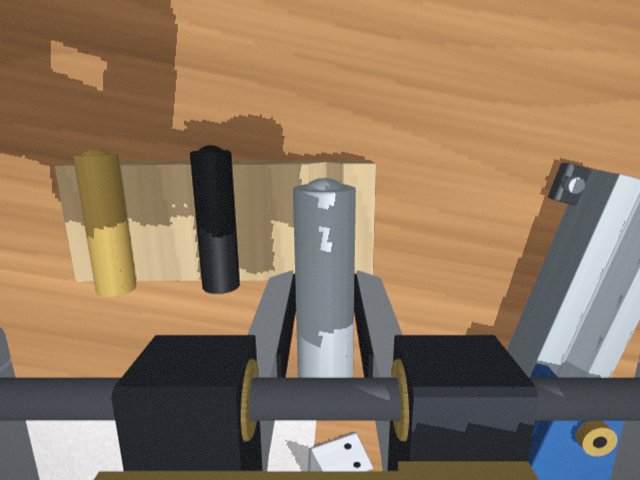

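{"name": "arm_command", "arguments": {"steps": [[0.2, [0, 0, 0], 0.083], [0.2, [0, 0, 0], 0.082], [0.2, [0, 0, 0], 0.082], [0.2, [2.0, -0.1, 0], 0], [0.2, [3.0, -0.2, 0], 0]]}}

```text
clock: 5.33
eef_pos: [506.2, -18.4, 141.3]
eef_rot: [-3.138, 0.0, 1.508]
wrist_force: [0.9, 1.2, -3.6]
finger_gap: 27.2
```

{"name": "arm_command", "arguments": {"steps": [[0.2, [3.5, -0.2, 0], 0], [0.2, [3.5, -0.2, 0], 0], [0.2, [3.5, -0.2, 0], 0], [0.2, [3.0, -0.2, 0], 0], [0.2, [2.0, -0.1, 0], 0]]}}

```text
clock: 5.75
eef_pos: [506.0, 140.1, 141.4]
eef_rot: [-3.138, 0.001, 1.512]
wrist_force: [0.1, 0.3, -4.5]
finger_gap: 26.9
```

{"name": "arm_command", "arguments": {"steps": [[0.2, [1.4, 0, 0], 0], [0.2, [0, 0, 0], 0], [0.2, [0, 0, 0], 0], [0.2, [0, 0, 0], 0]]}}

```text
clock: 6.08
eef_pos: [507.6, 151.0, 142.2]
eef_rot: [-3.14, 0.001, 1.511]
wrist_force: [-0.3, -0.3, -4.5]
finger_gap: 26.8
```

```bash
python3 - <<'E'
from h import *
import pickle
st=manip.read_state(); p,d=manip.camera("wrist");pickle.dump((st,p,d),open("w4.pkl","wb"))
cv2.imwrite("pics/w4.png",p[:,:,::-1]); print(st['eef_pos'],st['eef_rot'],st['finger_gap'],st['wrist_force'],st['moment'])
E
```

```text
[507.60524915 150.99718471 142.24478286] [-3.13968464e+00  7.54092468e-04  1.51073426e+00] 26.75863991388892 [-0.30766551 -0.29032283 -4.46389378] [ 0.00246191  0.00207382 -0.0207266 ]
```

View pics/w4.png

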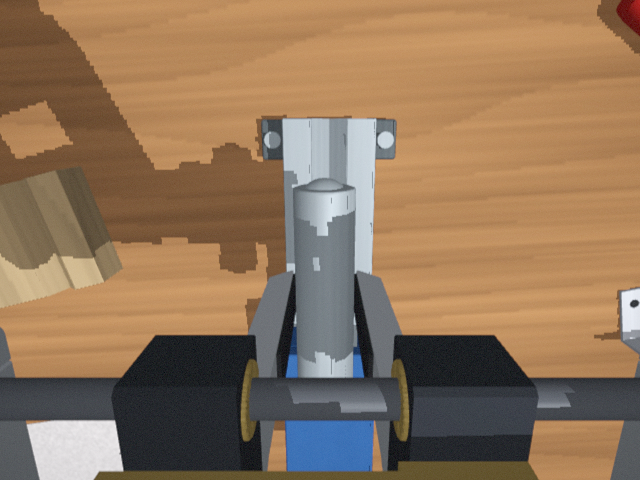

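```bash
python3 - <<'E'
from h import *
import pickle
i=cv2.imread("pics/w4.png"); crop("",i,255,105,145,100,5,"pics/cq.png")
E
```

```text
(no output)
```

View pics/cq.png

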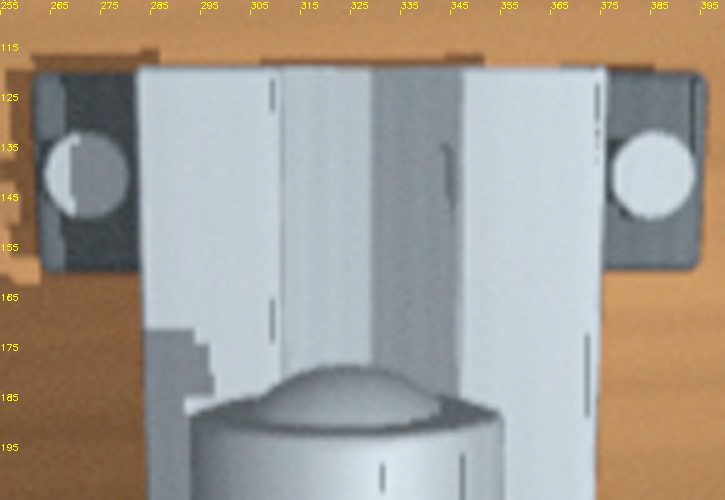

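```bash
python3 - <<'E'
from h import *
import pickle
st,p,d=pickle.load(open("w4.pkl","rb"))
W=lambda u,v,z:wworld(st,u-.5,v-.5,z).round(1)
print(W(282.4,118.6,42),W(376.2,119,42),"c",W(329.3,118.6,42),"apex",W(329.4,118.6,30))
print("edges low",W(284.5,200,42),W(374,200,42))
zc=st['eef_pos'][2]+6.3
print("pin axis",W(324.6,195,zc),"dome",W(324.6,178.5,zc+3))
Rw=Ro.from_euler('xyz',st['eef_rot']).as_matrix(); 
for q in [W(329.3,118.6,42),W(324.6,195,zc),W(329.2,200,42)]: print((Rw.T@(q-st['eef_pos'])).round(1))
E
```

```text
[424.7 126.4  42. ] [428.9 189.6  42. ] c [426.7 158.   42. ] apex [426.5 158.2  30. ]
edges low [480.4 122.9  42. ] [484.2 186.5  42. ]
pin axis [460.3 153.  148.5] dome [452.7 153.4 151.5]
[  2.2 -81.  100.4]
[ -0.8 -47.4  -6.2]
[  2.3 -25.3 100.3]
```

{"name": "arm_command", "arguments": {"steps": [[0.2, [0.27, 0, 1.5], 0], [0.2, [0, 0, 2.5], 0], [0.2, [0, 0, 2.5], 0], [0.2, [0, 0, 1.8], 0], [0.2, [0, 0, 0.7], 0]]}}

```text
clock: 6.55
eef_pos: [506.9, 153.2, 50.7]
eef_rot: [-3.138, 0.001, 1.51]
wrist_force: [-1.3, -0.2, -4.8]
finger_gap: 27.3
```

{"name": "arm_command", "arguments": {"steps": [[0.2, [0, 0, 0.3], 0], [0.2, [0, 0, 0], 0], [0.2, [0, 0, 0], 0]]}}

```text
clock: 6.8
eef_pos: [508.8, 154.2, 51.5]
eef_rot: [3.14, -0.0, 1.511]
wrist_force: [-0.2, -0.4, -3.2]
finger_gap: 27.0
```

{"name": "arm_command", "arguments": {"steps": [[0.2, [0, 0, 0], 0], [0.2, [0, 0, 0], 0]]}}

```text
clock: 6.97
eef_pos: [508.7, 154.5, 51.4]
eef_rot: [3.14, -0.0, 1.511]
wrist_force: [-1.1, -0.6, -2.5]
finger_gap: 27.6
```

{"name": "arm_command", "arguments": {"steps": [[0.2, [0, 0, 0.2], 0], [0.2, [0, 0, 0], 0]]}}

```text
clock: 7.13
eef_pos: [508.2, 154.4, 48.5]
eef_rot: [3.141, -0.0, 1.511]
wrist_force: [0.6, -0.2, -5.2]
finger_gap: 27.1
```

{"name": "arm_command", "arguments": {"steps": [[0.2, [-0.05, 0, 0.2], 0], [0.2, [0, 0, 0], 0]]}}

```text
clock: 7.3
eef_pos: [508.0, 153.8, 46.1]
eef_rot: [-3.141, 0.0, 1.511]
wrist_force: [-0.3, 0.0, -4.2]
finger_gap: 27.0
```

{"name": "arm_command", "arguments": {"steps": [[0.2, [0, 0, 0.15], 0], [0.2, [0, 0, 0], 0]]}}

```text
clock: 7.47
eef_pos: [508.0, 153.9, 44.7]
eef_rot: [-3.141, 0.0, 1.511]
wrist_force: [-0.2, 1.2, -4.2]
finger_gap: 27.0
```

{"name": "arm_command", "arguments": {"steps": [[0.2, [0, 0, 0.1], 0], [0.2, [0, 0, 0], 0], [0.2, [0, 0, 0], 0]]}}

```text
clock: 7.72
eef_pos: [508.1, 153.9, 43.9]
eef_rot: [-3.141, 0.0, 1.511]
wrist_force: [-0.4, -0.1, -4.1]
finger_gap: 27.3
```

{"name": "arm_command", "arguments": {"steps": [[0.2, [0, 0, 0.05], 0], [0.2, [0, 0, 0], 0], [0.2, [0, 0, 0], 0]]}}

```text
clock: 7.97
eef_pos: [508.3, 154.0, 43.6]
eef_rot: [3.141, -0.0, 1.511]
wrist_force: [0.0, 1.1, -2.4]
finger_gap: 27.2
```

{"name": "arm_command", "arguments": {"steps": [[0.35, [0, 0, 0.02], 0], [0.4, [0, 0, 0], 0], [0.45, [0, 0, 0], 0], [0.5, [0, 0, 0], 0], [0.5, [0, 0, 0], 0]]}}

```text
clock: 8.38
eef_pos: [508.3, 153.9, 43.4]
eef_rot: [3.141, -0.0, 1.511]
wrist_force: [-0.6, 0.1, 0.4]
finger_gap: 46.6
```

{"name": "arm_command", "arguments": {"steps": [[0.5, [0, 0, 0], 0], [0.5, [0, 0, -1], 0], [0.5, [0, 0, -2], 0], [0.5, [0, 0, -3], 0], [0.5, [0, 0, -2.5], 0]]}}

```text
clock: 8.8
eef_pos: [508.1, 153.9, 130.4]
eef_rot: [3.141, -0.0, 1.511]
wrist_force: [-1.0, -0.5, -0.3]
finger_gap: 47.0
```

{"name": "arm_command", "arguments": {"steps": [[0, [0, -3, 0], 0], [0, [0, -3.5, 0], 0], [0, [0, -1, 0], 0], [0, [0, 0, 0], 0], [0, [0, 0, 0], 0]]}}

```text
clock: 9.22
eef_pos: [433.9, 158.6, 129.2]
eef_rot: [3.14, -0.0, 1.511]
wrist_force: [1.1, -1.7, 0.2]
finger_gap: 17.0
```

```bash
python3 - <<'E'
from h import *
import pickle
st=manip.read_state(); p,d=manip.camera("wrist");pickle.dump((st,p,d),open("w5.pkl","wb"))
cv2.imwrite("pics/w5.png",p[:,:,::-1]); print(st['eef_pos'],st['eef_rot'],st['finger_gap'],st['wrist_force'],st['moment'])
p,d=manip.camera("side"); crop("",p[:,:,::-1].copy(),215,150,140,100,5,"pics/s5.png")
p,d=manip.camera("top"); crop("",p[:,:,::-1].copy(),220,160,80,145,4,"pics/t5.png")
E
```

```text
[433.9478966  158.55375358 129.20543468] [ 3.13993304e+00 -4.86110902e-04  1.51140060e+00] 16.970202113355892 [ 1.11201998 -1.65083523  0.18209896] [ 0.00989566 -0.01876756  0.01048949]
```

View pics/w5.png

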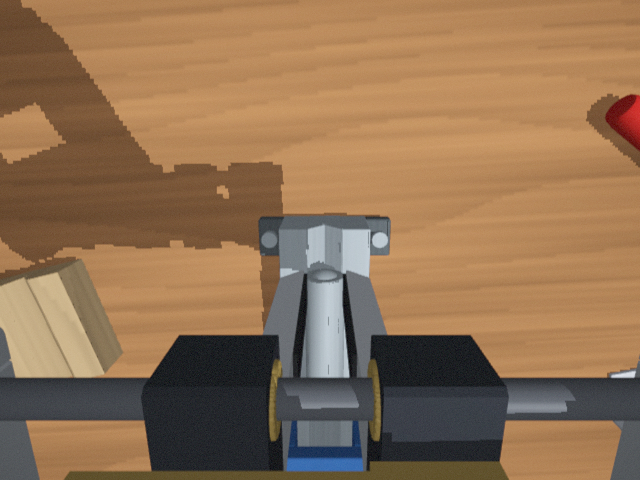

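View pics/s5.png

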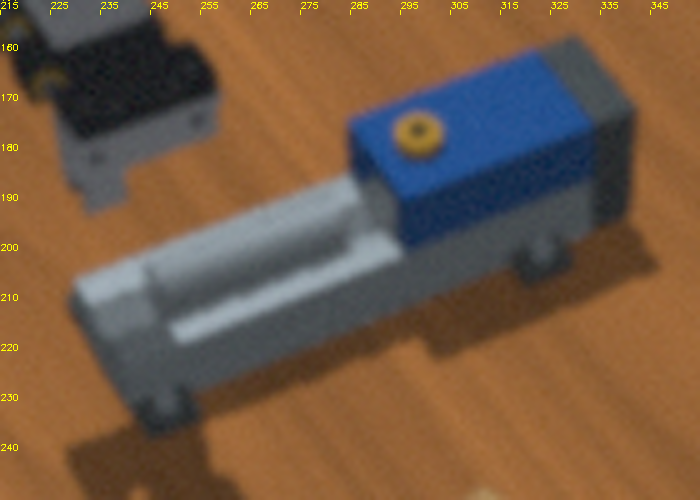

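```bash
python3 - <<'E'
from h import *
st=manip.read_state(); p,d=manip.camera("side"); np.save("pics/s6.npy",d)
cv2.imwrite("pics/s6full.png",p[:,:,::-1])
crop("",p[:,:,::-1].copy(),180,80,110,120,5,"pics/s6.png")
Rw=Ro.from_euler('xyz',st['eef_rot']).as_matrix()
pts=[]
for v in range(60,200,1):
  for u in range(150,270):
    if d[v,u]>0:
      w=world("side",u,v,d=float(d[v,u])); t=Rw.T@(w-st['eef_pos'])
      if t[2]<5 and abs(t[1])<60 and abs(t[0])<70: pts.append(t)
pts=np.array(pts)
for z in range(0,-130,-8):
  q=pts[(pts[:,2]<=z+4)&(pts[:,2]>z-4)]
  if len(q): print(z,len(q),np.percentile(q,[2,98],axis=0).round(0)[:,:2].tolist())
E
```

```text
Traceback (most recent call last):
  File "h.py", line 4, in world
    c=manip.calibration(n); r=np.array([(u-c['cx'])/c['fx'],(v-c['cy'])/c['fy'],1.])
ValueError: time passes only in moves, steps and waits
```

View pics/s6.png

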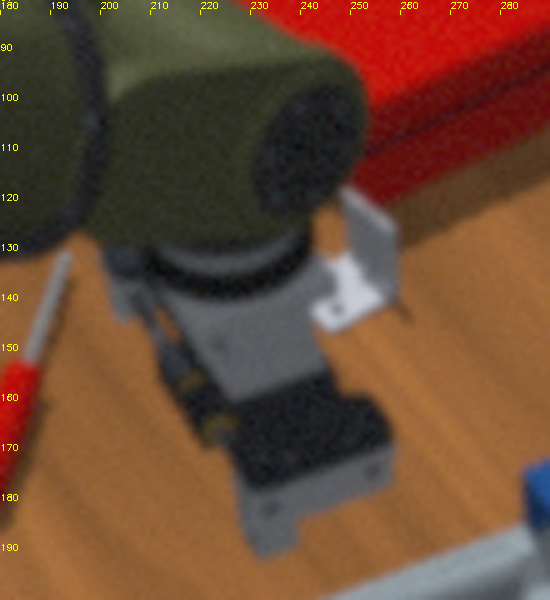

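```bash
python3 - <<'E'
from h import *
st=manip.read_state(); d=np.load("pics/s6.npy"); print(st['clock'])
Rw=Ro.from_euler('xyz',st['eef_rot']).as_matrix()
c=manip.calibration("side"); R=np.array(c['R']);t=np.array(c['t'])
v,u=np.mgrid[80:200,150:280]; D=d[80:200,150:280]
P=np.stack([(u-c['cx'])/c['fx']*D,(v-c['cy'])/c['fy']*D,D],-1).reshape(-1,3)[D.ravel()>0]
T=((P-t)@R-st['eef_pos'])@Rw
T=T[(T[:,2]<5)&(abs(T[:,1])<70)&(abs(T[:,0])<100)]
for z in range(4,-130,-6):
  q=T[(T[:,2]<=z+3)&(T[:,2]>z-3)]
  if len(q): print(z,len(q),np.percentile(q,[2,98],axis=0).round(0)[:,:2].tolist())
E
```

```text
9.4167
-2 3 [[-7.0, -8.0], [3.0, -6.0]]
-8 9 [[-16.0, -9.0], [6.0, 10.0]]
-14 21 [[-18.0, -9.0], [12.0, 10.0]]
-20 18 [[-18.0, -9.0], [2.0, 11.0]]
-26 11 [[-18.0, -8.0], [11.0, 8.0]]
-32 2 [[1.0, -9.0], [9.0, -8.0]]
-38 3 [[7.0, -9.0], [13.0, -8.0]]
-44 1 [[5.0, -8.0], [5.0, -8.0]]
-50 2 [[1.0, -9.0], [6.0, -9.0]]
-98 30 [[-82.0, -32.0], [78.0, 33.0]]
-104 83 [[-85.0, -32.0], [73.0, 32.0]]
-110 111 [[-85.0, -33.0], [73.0, 32.0]]
-116 123 [[-83.0, -33.0], [74.0, 34.0]]
-122 138 [[-88.0, -33.0], [75.0, 32.0]]
-128 54 [[-90.0, -33.0], [75.0, 32.0]]
```

{"name": "arm_command", "arguments": {"steps": [[0, [0, 0, 2.5], 0], [0, [0, 0, 2.5], 0], [0, [0, 0, 2], 0], [0, [0, 0, 0.8], 0], [0, [0, 0, 0], 0]], "force": 30}}

```text
clock: 9.83
eef_pos: [432.8, 158.0, 48.7]
eef_rot: [-3.138, 0.001, 1.511]
wrist_force: [0.3, -0.2, -0.3]
finger_gap: 0.1
```

{"name": "arm_command", "arguments": {"steps": [[0, [0, 0, 0.2], 0], [0, [0, 0, 0], 0], [0, [0, 0, 0], 0], [0, [0, 0, 0], 0]]}}

```text
clock: 10.17
eef_pos: [433.8, 158.5, 49.1]
eef_rot: [3.14, -0.0, 1.511]
wrist_force: [0.8, 0.0, 1.2]
finger_gap: 0.7
```

{"name": "arm_command", "arguments": {"steps": [[0, [0, 0, 0.2], 0], [0, [0, 0, 0], 0], [0, [0, 0, 0], 0]]}}

```text
clock: 10.42
eef_pos: [433.3, 158.4, 46.3]
eef_rot: [3.141, -0.0, 1.511]
wrist_force: [0.2, -0.0, 0.0]
finger_gap: 0.3
```

{"name": "arm_command", "arguments": {"steps": [[0, [0, 0, 0.1], 0], [0, [0, 0, 0], 0], [0, [0, 0, 0], 0]]}}

```text
clock: 10.67
eef_pos: [433.3, 158.4, 45.2]
eef_rot: [-3.142, 0.0, 1.511]
wrist_force: [1.1, -0.9, 0.0]
finger_gap: 0.7
```

{"name": "arm_command", "arguments": {"steps": [[0, [0, 0.2, 0], 0], [0, [0, 0.3, 0], 0], [0, [0, 0.2, 0], 0], [0, [0, 0.1, 0], 0], [0, [0, 0.1, 0], 0]]}}

```text
clock: 11.08
eef_pos: [442.5, 157.8, 45.2]
eef_rot: [-3.142, 0.0, 1.511]
wrist_force: [0.0, -0.3, -0.6]
finger_gap: 0.4
```

{"name": "arm_command", "arguments": {"steps": [[0, [0, 0.1, 0], 0], [0, [0, 0.1, 0], 0], [0, [0, 0.1, 0], 0], [0, [0, 0.1, 0], 0], [0, [0, 0.1, 0], 0]]}}

```text
clock: 11.5
eef_pos: [447.1, 157.5, 45.2]
eef_rot: [-3.141, 0.0, 1.511]
wrist_force: [-2.0, -0.5, -0.3]
finger_gap: 0.3
```

{"name": "arm_command", "arguments": {"steps": [[0, [0, 0.1, 0], 0], [0, [0, 0.1, 0], 0], [0, [0, 0.1, 0], 0], [0, [0, 0.1, 0], 0], [0, [0, 0.1, 0], 0]]}}

```text
clock: 11.92
eef_pos: [452.3, 157.2, 45.2]
eef_rot: [-3.142, 0.0, 1.511]
wrist_force: [-1.4, 0.4, 0.0]
finger_gap: 0.5
```

{"name": "arm_command", "arguments": {"steps": [[0, [0, 0.15, 0], 0], [0, [0, 0.15, 0], 0], [0, [0, 0.15, 0], 0], [0, [0, 0.15, 0], 0], [0, [0, 0.15, 0], 0]]}}

```text
clock: 12.33
eef_pos: [459.9, 156.8, 45.2]
eef_rot: [3.142, -0.0, 1.511]
wrist_force: [-2.0, 0.8, 0.3]
finger_gap: 0.4
```

{"name": "arm_command", "arguments": {"steps": [[0, [0, 0.15, 0], 0], [0, [0, 0.15, 0], 0], [0, [0, 0.15, 0], 0], [0, [0, 0.15, 0], 0], [0, [0, 0.15, 0], 0]]}}

```text
clock: 12.75
eef_pos: [467.4, 156.3, 45.2]
eef_rot: [-3.142, 0.0, 1.511]
wrist_force: [-2.2, -0.2, -0.4]
finger_gap: 0.8
```

{"name": "arm_command", "arguments": {"steps": [[0, [0, 0.15, 0], 0], [0, [0, 0.15, 0], 0], [0, [0, 0.15, 0], 0], [0, [0, 0.15, 0], 0], [0, [0, 0.15, 0], 0]]}}

```text
clock: 13.17
eef_pos: [474.9, 155.9, 45.2]
eef_rot: [3.142, 0.0, 1.511]
wrist_force: [-1.3, -0.1, -0.0]
finger_gap: 0.3
```

{"name": "arm_command", "arguments": {"steps": [[0, [0, 0.15, 0], 0], [0, [0, 0.15, 0], 0], [0, [0, 0.1, 0], 0], [0, [0, 0.1, 0], 0], [0, [0, 0.1, 0], 0]]}}

```text
clock: 13.58
eef_pos: [480.8, 155.5, 45.2]
eef_rot: [-3.142, -0.0, 1.511]
wrist_force: [-2.3, 0.4, -0.8]
finger_gap: 0.4
```

{"name": "arm_command", "arguments": {"steps": [[0, [0, 0.08, 0], 0], [0, [0, 0.08, 0], 0], [0, [0, 0.08, 0], 0], [0, [0, 0.08, 0], 0], [0, [0, 0.08, 0], 0]]}}

```text
clock: 14.0
eef_pos: [484.8, 155.3, 45.2]
eef_rot: [-3.142, 0.0, 1.511]
wrist_force: [-2.9, 0.5, 0.2]
finger_gap: 0.5
```

{"name": "arm_command", "arguments": {"steps": [[0, [0, 0.06, 0], 0], [0, [0, 0.06, 0], 0], [0, [0, 0.06, 0], 0], [0, [0, 0.06, 0], 0], [0, [0, 0.06, 0], 0]]}}

```text
clock: 14.42
eef_pos: [487.8, 155.1, 45.2]
eef_rot: [-3.142, 0.0, 1.511]
wrist_force: [-1.9, 0.4, -1.1]
finger_gap: 0.3
```

{"name": "arm_command", "arguments": {"steps": [[0, [0, 0.05, 0], 0], [0, [0, 0.05, 0], 0], [0, [0, 0.05, 0], 0], [0, [0, 0.05, 0], 0]]}}

```text
clock: 14.75
eef_pos: [489.7, 155.0, 45.2]
eef_rot: [-3.142, 0.0, 1.511]
wrist_force: [-1.9, 0.7, 0.2]
finger_gap: 0.4
```

{"name": "arm_command", "arguments": {"steps": [[0, [0, 0.05, 0], 0], [0, [0, 0.05, 0], 0], [0, [0, 0.05, 0], 0]]}}

```text
clock: 15.0
eef_pos: [491.2, 154.9, 45.2]
eef_rot: [3.142, -0.0, 1.511]
wrist_force: [-2.4, 0.4, -0.3]
finger_gap: 0.6
```

{"name": "arm_command", "arguments": {"steps": [[0, [0, 0.05, 0], 0], [0, [0, 0.05, 0], 0], [0, [0, 0.05, 0], 0]]}}

```text
clock: 15.25
eef_pos: [492.8, 154.8, 45.3]
eef_rot: [3.142, -0.0, 1.511]
wrist_force: [-1.7, 0.5, -0.3]
finger_gap: 0.2
```

{"name": "arm_command", "arguments": {"steps": [[0, [0, 0.05, 0], 0], [0, [0, 0.05, 0], 0], [0, [0, 0.05, 0], 0]]}}

```text
clock: 15.5
eef_pos: [494.2, 154.7, 45.2]
eef_rot: [-3.142, 0.0, 1.511]
wrist_force: [-1.9, 0.8, 0.9]
finger_gap: 0.9
```

{"name": "arm_command", "arguments": {"steps": [[0, [0, 0.04, 0], 0], [0, [0, 0.04, 0], 0], [0, [0, 0.04, 0], 0]]}}

```text
clock: 15.75
eef_pos: [495.4, 154.7, 45.2]
eef_rot: [3.142, 0.0, 1.511]
wrist_force: [-2.0, 0.8, -0.1]
finger_gap: 0.7
```

{"name": "arm_command", "arguments": {"steps": [[0, [0, 0.04, 0], 0], [0, [0, 0.04, 0], 0], [0, [0, 0.04, 0], 0]]}}

```text
clock: 16.0
eef_pos: [496.6, 154.6, 45.2]
eef_rot: [-3.142, 0.0, 1.511]
wrist_force: [-2.0, 0.9, -0.1]
finger_gap: 0.6
```

{"name": "arm_command", "arguments": {"steps": [[0, [0, 0.04, 0], 0], [0, [0, 0.04, 0], 0], [0, [0, 0.04, 0], 0]]}}

```text
clock: 16.25
eef_pos: [497.7, 154.5, 45.2]
eef_rot: [-3.141, 0.0, 1.511]
wrist_force: [-3.4, 1.1, 0.4]
finger_gap: 0.4
```

{"name": "arm_command", "arguments": {"steps": [[0, [0, 0.03, 0], 0], [0, [0, 0.03, 0], 0], [0, [0, 0, 0], 0]]}}

```text
clock: 16.5
eef_pos: [498.2, 154.5, 45.2]
eef_rot: [-3.141, 0.0, 1.511]
wrist_force: [-4.7, 1.5, 1.2]
finger_gap: 0.3
```

{"name": "arm_command", "arguments": {"steps": [[0, [0, 0.03, 0], 0], [0, [0, 0.03, 0], 0], [0, [0, 0.02, 0], 0], [0, [0, 0, 0], 0]]}}

```text
clock: 16.83
eef_pos: [498.8, 154.4, 45.1]
eef_rot: [-3.141, 0.0, 1.511]
wrist_force: [-6.0, 1.3, 2.0]
finger_gap: 0.3
```

{"name": "arm_command", "arguments": {"steps": [[0, [0, 0.03, 0], 0], [0, [0, 0.03, 0], 0], [0, [0, 0.01, 0], 0], [0, [0, 0, 0], 0]]}}

```text
clock: 17.17
eef_pos: [499.2, 154.4, 45.1]
eef_rot: [-3.14, 0.0, 1.511]
wrist_force: [-7.7, 1.5, 2.8]
finger_gap: 0.4
```

{"name": "arm_command", "arguments": {"steps": [[0, [0, 0.03, 0], 0], [0, [0, 0.03, 0], 0], [0, [0, 0, 0], 0], [0, [0, 0, 0], 0]]}}

```text
clock: 17.5
eef_pos: [499.6, 154.4, 45.1]
eef_rot: [-3.14, 0.0, 1.511]
wrist_force: [-8.5, 1.7, 4.2]
finger_gap: 0.5
```

{"name": "arm_command", "arguments": {"steps": [[0, [0, 0.03, 0], 0], [0, [0, 0.02, 0], 0], [0, [0, 0, 0], 0], [0, [0, 0, 0], 0]]}}

```text
clock: 17.83
eef_pos: [499.9, 154.4, 45.0]
eef_rot: [-3.139, 0.0, 1.511]
wrist_force: [-10.4, 1.1, 5.1]
finger_gap: 0.2
```

{"name": "arm_command", "arguments": {"steps": [[0, [0, 0, 0], 0], [0, [0, 0, 0], 0]]}}

```text
clock: 18.0
eef_pos: [499.9, 154.4, 45.0]
eef_rot: [-3.139, 0.0, 1.511]
wrist_force: [-11.0, 0.9, 4.8]
finger_gap: 0.5
```

{"name": "arm_command", "arguments": {"steps": [[0, [0, 0, 0], 0], [0, [0, 0, 0], 0]]}}

```text
clock: 18.17
eef_pos: [499.9, 154.4, 45.0]
eef_rot: [-3.139, 0.0, 1.511]
wrist_force: [-11.0, 1.1, 4.2]
finger_gap: 0.3
```

{"name": "arm_command", "arguments": {"steps": [[0, [0, 0, 0], 0], [0, [0, 0, 0], 0]]}}

```text
clock: 18.33
eef_pos: [500.0, 154.4, 45.1]
eef_rot: [-3.139, 0.0, 1.511]
wrist_force: [-10.8, 1.3, 4.6]
finger_gap: 0.3
```

{"name": "arm_command", "arguments": {"steps": [[0, [0, 0, 0], 0], [0, [0, 0, 0], 0], [0, [0, 0, 0], 0], [0, [0, 0, 0], 0], [0, [0, 0, 0], 0]]}}

```text
clock: 18.75
eef_pos: [499.9, 154.4, 45.1]
eef_rot: [-3.139, 0.0, 1.511]
wrist_force: [-10.6, 1.6, 4.9]
finger_gap: 0.4
```

{"name": "arm_command", "arguments": {"steps": [[0, [0, 0, 0], 0], [0, [0, 0, 0], 0], [0, [0, 0, 0], 0], [0, [0, 0, 0], 0]]}}

```text
clock: 19.08
eef_pos: [499.9, 154.4, 45.1]
eef_rot: [-3.139, 0.0, 1.511]
wrist_force: [-10.8, 2.0, 4.1]
finger_gap: 0.5
```

{"name": "arm_command", "arguments": {"steps": [[0, [0, -0.04, 0], 0], [0, [0, -0.04, 0], 0], [0, [0, -0.04, 0], 0], [0, [0, -0.04, 0], 0], [0, [0, -0.04, 0], 0]]}}

```text
clock: 19.5
eef_pos: [499.0, 154.4, 45.2]
eef_rot: [3.141, -0.0, 1.511]
wrist_force: [-3.6, 1.2, 0.5]
finger_gap: 0.4
```

{"name": "arm_command", "arguments": {"steps": [[0, [0, -0.05, 0], 0], [0, [0, -0.05, 0], 0], [0, [0, -0.05, 0], 0], [0, [0, -0.05, 0], 0], [0, [0, -0.05, 0], 0]]}}

```text
clock: 19.92
eef_pos: [496.8, 154.5, 45.4]
eef_rot: [3.141, -0.0, 1.511]
wrist_force: [0.4, -0.4, -0.0]
finger_gap: 0.1
```

{"name": "arm_command", "arguments": {"steps": [[0, [0, -0.1, 0], 0], [0, [0, -0.3, 0], 0], [0, [0, -0.5, 0], 0], [0, [0, -1, 0], 0], [0, [0, -1.5, 0], 0]]}}

```text
clock: 20.33
eef_pos: [462.3, 156.6, 45.2]
eef_rot: [3.141, -0.0, 1.511]
wrist_force: [0.0, -0.3, 0.1]
finger_gap: 0.7
```

{"name": "arm_command", "arguments": {"steps": [[0, [0, -1.5, -1], 0], [0, [0, -1, -2.5], 0], [0, [0, 0, -3.5], 0], [0, [0, 0, -3], 0], [0, [0, 0, 0], 0]]}}

```text
clock: 20.75
eef_pos: [439.3, 158.8, 150.6]
eef_rot: [3.134, -0.003, 1.511]
wrist_force: [0.4, 0.2, 1.0]
finger_gap: 0.3
```

```bash
python3 - <<'E'
from h import *
import pickle
st=manip.read_state(); p,d=manip.camera("wrist");pickle.dump((st,p,d),open("w7.pkl","wb"))
cv2.imwrite("pics/w7.png",p[:,:,::-1]); print(st['clock'],st['eef_pos'],st['wrist_force'])
p,d=manip.camera("side"); crop("",p[:,:,::-1].copy(),215,150,140,100,5,"pics/s7.png")
E
```

```text
20.75 [439.30317016 158.81069464 150.64619981] [0.37638872 0.18127732 0.9619088 ]
```

View pics/w7.png

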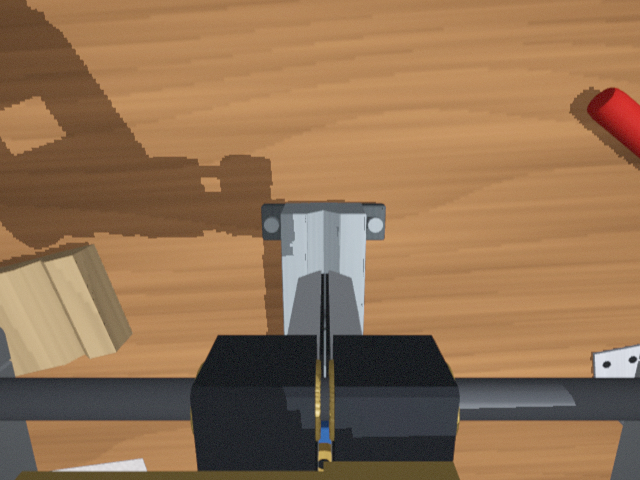

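View pics/s7.png

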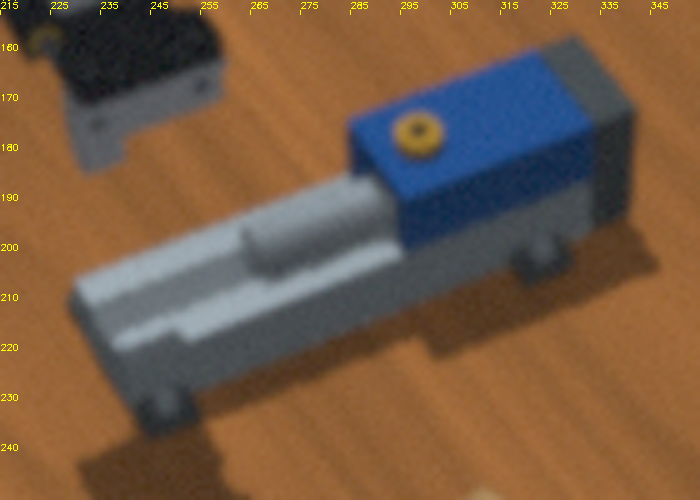

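```bash
python3 - <<'E'
from h import *
p,d=manip.camera("top"); cv2.imwrite("pics/t8.png",p[:,:,::-1])
E
```

```text
(no output)
```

View pics/t8.png

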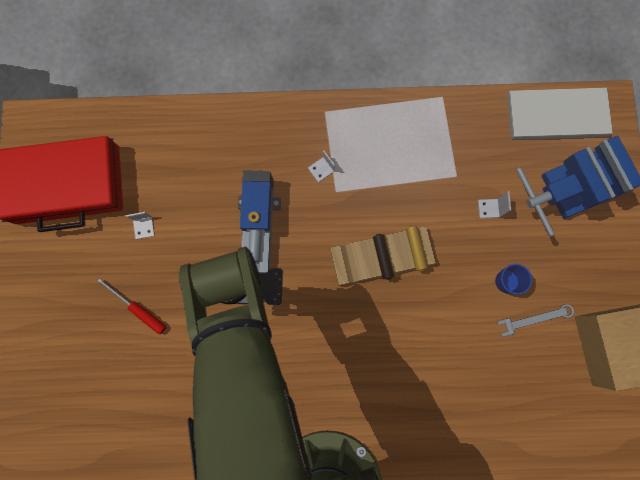

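The top view shows the pin running under the hood at (255,245). The black rod (383,257), the brass pin (417,248) and the rest of the bench are as they were, and the arm is clear.

```bash
python3 - <<'E'
from cell import manip
print(manip.sign_off())
E
```

```text
the job is handed in; nothing more can be done
None
```

I took the steel pin from the rack's left groove, laid it in the jig's V-groove, and pushed it in under the hood with closed fingers until it met the stop. I then held it there and backed off, handing the job in at about 21 s of the 72 s allowed.

- **Sliding and contact:** The pin took about 2 N to slide. The push force began to climb at TCP x of about 497.5 mm.
- **Leaning:** I held 10.4 to 11.0 N at the wrist for about 1.25 s. That is 8.5 to 9 N over sliding, and slightly less reached the stop. The fingers also pressed on the pin with about 4 to 5 N vertically, which adds some friction. I estimate 8 to 9 N on the stop; I had no direct reading of it.
- **Backing off:** I eased back in 0.4 to 0.5 mm steps until the force reached zero, near where contact had started, then retreated. The fingers were shut the whole time, so nothing could pull the pin.
- **Last pictures:** The side view shows the pin lying in the groove, partly under the hood. The top view shows the other pins, brackets, tools and cup unmoved, and the robot clear. Contact at the hidden tip can't be seen, so I infer it from the forces and positions.

No check failed. One small disagreement: before placing, the estimates of the groove's sideways position differed by about 1 mm. The groove took that up.

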